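# Click the sliding shelf stop into its brass notch

## Task

The blue sliding stop on the stair shelf has been left loose between its two notches. Push it gently along its rail with the outside of the fingertips, without pinching it, until it drops into the brass notch and stays there, then take the hand away. Leave everything else on the shelf where it stands.

Things in the scene. Friction and masses are not known exactly. Their poses are not given: they have to be found in the camera images.
- shelf: Fixed light wooden shelf board, 300 mm deep (x), 860 long (y), 40 thick, with a low plaster strip 75 mm high along its far (+x) edge. Origin: centre of its underside; top at z = +40 mm. Place and yaw vary. A steel rail 420 mm long runs on its top along the shelf's y axis, at shelf x = -50 mm; rail and notch ribs stand at most 16 mm above the shelf top.
- stop (a joint): Place of the blue stop's centre along the rail, m, along shelf y, 0 mid-rail, ends +-0.165. Friction 0.8 N. A spring roller under it rides over the notch ribs: from 19 mm before a notch's centre the push rises to 5-8 N; past the rib's crest, 10 mm before the centre, it falls away, and by 6 mm before it the stop jumps to the centre and is held. Another 5-8 N pushes it out again.
- stop_top (a point): Centre of the blue stop's top face, 80 mm above the shelf top. The stop: block 56 mm (shelf x) by 50 mm (shelf y, along the rail), flat upright sides, solid 32 to 80 mm above the shelf top, skirts below, a thin fin reaching 47 mm from its centre to the shelf's back (+x). A white line marks its middle. Axes are the shelf's. It only slides along the rail.
- brass_notch: The brass notch, the target: brass strip 80 (x) by 26 (y) by 3 mm under the rail, with two brass ribs over the rail 10 mm either side of its centre. Origin: centre of the strip, on the shelf top. Axes are the shelf's. The stop is in the notch when its centre line is over this origin. It may lie on either side of the stop.
- steel_notch: The dark steel notch, the same shape and size in dark steel, on the other side of the stop; not the target.
- tin: Closed red tin candy box, 78 by 113 by 52 mm high, loose. Origin: centre of its underside.
- jar: Glass jar with a steel twist cap, diameter 66 mm, 100 mm high, loose. Origin: centre of its underside.
- teapot: Small white ceramic teapot, body diameter 88 mm, 86 mm high, spout and handle along its y axis to 77 mm either way, loose. Origin: centre of its underside.
- strainer: Stainless steel tea strainer, 33 mm high, 64 mm bowl with a handle, 145 mm long along its y axis, loose. Origin: middle of its length, at its underside.
- cup: Blue tea cup without handle, diameter 72 mm, 62 mm high, loose. Origin: centre of its underside.
- incense: Dark wooden incense holder, flat strip 34 by 200 by 12 mm high (a small brass stud stands 8 mm higher near one end), loose, in front of the rail, along it. Origin: centre of its underside.

How it is judged:
By the outcome, as a careful person would: the job done as asked, in the order asked, and still so for the second after the job is handed in, with the robot touching nothing.
It also fails if it takes over 45 s, if anything falls off the work surface, if the arm or the gripper's body presses on something with over 40 N, if the wrist force passes 120 N, or if a joint passes its speed limit or range.

## Robot

A 6-joint arm with a two-finger parallel gripper is mounted at the origin on the work surface. World frame = base frame: x ahead of the robot, y to its left, z up, the work surface at z = 0. Lengths are in m, angles in rad, forces in N, time in s.
With the tool pointing down it reaches from about 0.375 to 0.9 m from the base axis. Payload 3.1 kg.
Tool frame: the origin (TCP) lies midway between the tips of the shut fingers; the grasp point (between the pads) lies 19 mm behind it; z points along the fingers, x is the direction in which the jaws open and shut, and the axes are right-handed (so a half turn about z gives the same grasp; the last joint's range is limited). The gripper opens to 87 mm and grips with 3 to 60 N. Pads are 19 mm wide; open, the fingers measure 117 mm over their backs; the gripper's body (75 mm by 190 mm) begins 51 mm behind the grasp point.
Start: joints at [-1.333, 0.527, 1.433, -0, 1.181, -0.178], TCP at [0.253, -0.571, 0.223] pointing down, gripper open.
Joint ranges: [-3.08, 3.08], [-0.75, 2.2], [0.22, 2.44], [-1.43, 4.57], [0, 2.65], [-2.85, 2.85]. Speed limits (rad/s): [2.79, 2.79, 3.14, 3.14, 3.14, 3.14].

## Interface

Orientations are given as a unit quaternion [w, x, y, z].
In Python, from plant import get_obs, grab_frame, close_job gives the robot as it stands.
- The arm moves only by the tool drive_tool, never from a script. Its argument "rows" is text: rows parted by semicolons, each of 5 numbers parted by spaces: the shift along the tool's x, y, z in units of 0.12 m (1.0 is 0.12 m), then the turn about the tool's z in units of 360 degrees (1.0 is 360 degrees), then the opening, from -1 (shut) to 1 (fully open). A call has 1 to 20 rows; each row is the pose to reach, as a shift and turn from the pose commanded when the call began, along the tool's axes at that moment, turning the shorter way round; what a row does not reach only later rows make up. A row lasts 1/8 s, in which the tool goes at most 62.5 mm and 10.7 degrees, less where a joint would pass 70% of its speed; a pose out of reach is approached as far as the arm can. A call with a number of a shift or a turn outside -1 to 1 is refused whole. A call with a gripper value outside its range is refused whole. The fingers move at their own pace and stop on an object; "grip_force" is the grip in N (left out, the last holds). Time passes only in rows, so rows that repeat a pose let the fingers close. It gives the time, the measured TCP pose, the force and the opening at its end, in the units of the state.
- get_obs(): the state, without advancing time (a new reading comes with each control period).
- grab_frame(name): name is "side" or "top" or "wrist"; returns a dict with "image" (400x640x3 uint8, red, green, blue), "fov_y" (degrees; the focal length in pixels is half the picture's height over the tangent of half this angle, whatever the lens; pixels are square), "cx", "cy" (the principal point, pixels), "extrinsics" (4x4, takes a point from world to camera coordinates). Camera axes: x right, y down, z forward; pixel columns grow to the right and rows downward; lengths in m; the calibration is good to about 2 mm. The wrist camera is an equidistant fisheye: a pixel r from the principal point sees the ray r / f radians off the axis. A picture is of the moment at which its call begins. There is no depth.
- close_job(): hands the job in, once; it reports no verdict.
The state is a dict: "time": time; "q": joint angles; "qvel": joint speeds; "joint_torque": joint torques, N m; "tool_pos": TCP position; "ee_rot": TCP orientation; "ft_force": force on the tool from outside, world axes, zero at the start; "wrist_torque": the same for the moment, N m; "gripper_width": finger opening in m.
Only numpy, scipy, OpenCV 4.12 (cv2) and the standard library are available. Lean on these libraries where they do the work, as an engineer would, in place of code of your own. Each camera call takes 0.05 s, during which the arm holds its last target.

## Working session

There is one attempt and no reset: what is moved stays moved. The work goes in short steps, Python scripts to look and compute and a tool call to move; the robot and the scene stay as the last step left them, time stands still between calls to the robot, and variables do not carry over. Pictures are saved under pics/ and viewed, and the job is handed in when it is done.

Besides the shell and the picture viewer there is one more tool, called by a JSON object that holds its "api" and its "payload". drive_tool: Moves the arm, as the interface text tells. Its arguments: {"type":"object","properties":{"rows":{"type":"string"},"grip_force":{"type":"number"}},"required":["rows"]}

```bash
mkdir -p pics; cat > h.py <<'E'
import numpy as np,cv2
from plant import get_obs,grab_frame
def snap(n,f):
    d=grab_frame(n); cv2.imwrite(f'pics/{f}.png',d['image'][:,:,::-1]); np.savez(f'pics/{f}.npz',**d); return d
def ray(d,u,v):
    E=np.array(d['extrinsics']);f=200/np.tan(np.radians(float(d['fov_y']))/2)
    r=E[:3,:3].T@np.array([(u-d['cx'])/f,(v-d['cy'])/f,1]); return -E[:3,:3].T@E[:3,3],r
def atz(d,u,v,z):
    c,r=ray(d,u,v); return c+r*(z-c[2])/r[2]
def proj(d,p):
    E=np.array(d['extrinsics']);f=200/np.tan(np.radians(float(d['fov_y']))/2)
    q=E[:3,:3]@np.array(p)+E[:3,3]; return f*q[0]/q[2]+d['cx'],f*q[1]/q[2]+d['cy']
def crop(f,x0,y0,x1,y1,s,o):
    i=cv2.imread(f'pics/{f}.png')[y0:y1,x0:x1]; cv2.imwrite(f'pics/{o}.png',cv2.resize(i,None,fx=s,fy=s,interpolation=cv2.INTER_CUBIC))
E
python3 - <<'E'
from h import *
for n in('side','top','wrist'):
    d=snap(n,n+'0'); print(n,d['fov_y'],d['cx'],d['cy'],-np.array(d['extrinsics'])[:3,:3].T@np.array(d['extrinsics'])[:3,3])
print(get_obs())
E
```

```text
side 48.582757877060594 313.72154109794724 196.15223911837728 [0.4956091  0.88096437 0.8549795 ]
top 54.419080914612664 319.6357842723336 200.99674143183282 [0.48345869 0.00102083 0.9734851 ]
wrist 65.70646984690485 314.4905983282077 204.59950679652962 [ 0.33024599 -0.53832284  0.38377307]
{'time': 0.15, 'q': array([-1.33253597e+00,  5.28235009e-01,  1.43361045e+00, -1.31286331e-05,
        1.18139375e+00, -1.78491480e-01]), 'qvel': array([ 0.00045161, -0.00202313, -0.00349397,  0.0002622 , -0.00120527,
       -0.00080763]), 'joint_torque': array([ 8.94675504e-04, -4.40430844e+01, -1.76842368e+01,  6.33926410e-02,
        5.52757457e-02, -8.72256669e-05]), 'tool_pos': array([ 0.25288914, -0.57093902,  0.22180647]), 'ee_rot': array([-5.60073229e-04,  8.38091897e-01, -5.45528454e-01, -6.03443927e-04]), 'ft_force': array([-0.66431425, -0.78121137, -0.92505625]), 'wrist_torque': array([-0.00869562, -0.00916274, -0.00881728]), 'gripper_width': 0.08685365006318548}
```

View pics/top0.png

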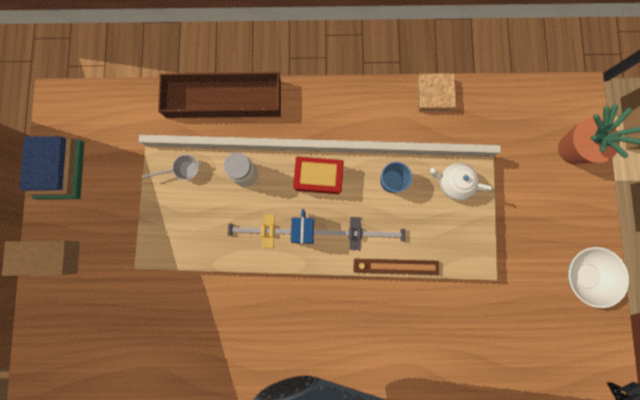

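View pics/side0.png

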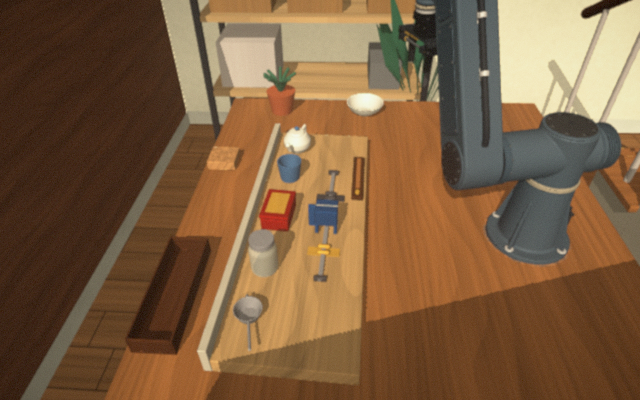

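The top view shows the blue stop near (303,231), the brass notch near (268,231) on its +y side, and the steel notch near (356,233). The push therefore goes toward +y. I'll enlarge the pictures to measure.

```bash
python3 - <<'E'
from h import *
crop('top0',220,190,420,290,4,'c1'); crop('side0',270,150,380,290,4,'c2')
E
```

```text
(no output)
```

View pics/c1.png

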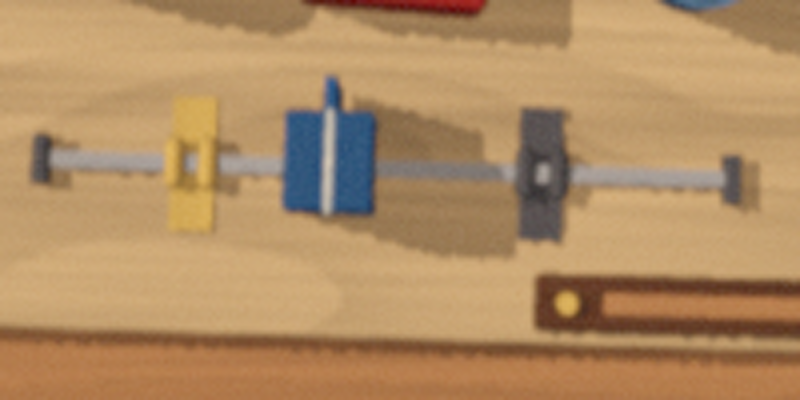

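View pics/c2.png

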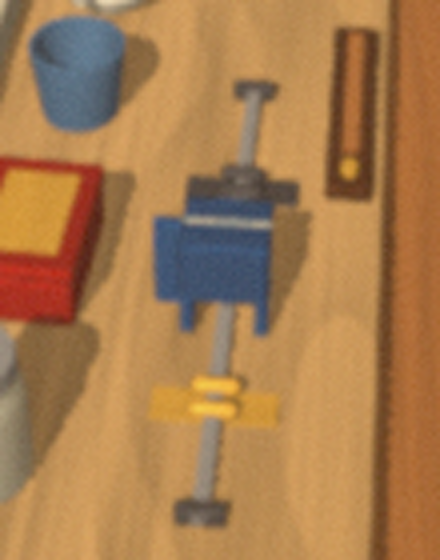

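```bash
python3 - <<'E'
from h import *
d=dict(np.load('pics/top0.npz')); s=dict(np.load('pics/side0.npz'))
def tri(a,b):
    c1,r1=ray(d,*a);c2,r2=ray(s,*b)
    t=np.linalg.lstsq(np.c_[r1,-r2],c2-c1,rcond=None)[0]; p,q=c1+r1*t[0],c2+r2*t[1]; print((p+q)/2,np.linalg.norm(p-q))
C=lambda x,y:(220+x/4,190+y/4)
S=lambda x,y:(270+x/4,150+y/4)
tri(C(193,164),S(214,404)); tri(C(543,174),S(243,190)); tri(C(329,162),S(229,220)); tri(C(733,180),S(256,90)); tri(C(40,159),S(201,513))
for z in(.04,.06,.08,.1):
  a=atz(d,*C(40,159),z+.008);b=atz(d,*C(733,180),z+.008);br=atz(d,*C(193,164),z);st=atz(d,*C(329,162),z+.08);sn=atz(d,*C(543,174),z)
  print(z,np.linalg.norm(a-b),a,b,'br',br,'st',st,'sn',sn, np.linalg.norm(atz(d,*C(287,112),z+.08)-atz(d,*C(284,211),z+.08)))
E
```

```text
[0.5366526  0.12545631 0.04073651] 0.0010796085047743102
[ 0.5275332  -0.08410536  0.03854133] 0.00046157572911518434
[0.53188697 0.04041953 0.11876652] 6.358802630757929e-05
[ 0.52224975 -0.1968228   0.04303287] 0.0007886162925469678
[0.53998707 0.21604575 0.04553666] 0.00017801205059692478
0.04 0.4116122084205961 [0.53974808 0.21547421 0.048     ] [ 0.52243521 -0.19577374  0.048     ] br [0.53615352 0.12555329 0.04      ] st [0.53184888 0.04036255 0.12      ] sn [ 0.52769512 -0.08397537  0.04      ] 0.05418807941841467
0.06 0.40271714987267127 [0.53853165 0.21083981 0.068     ] [ 0.52159291 -0.19152095  0.068     ] br [0.53502453 0.12288517 0.06      ] st [0.53071494 0.03944064 0.14      ] sn [ 0.52674735 -0.08215432  0.06      ] 0.05291827214737786
0.08 0.3938220913247464 [0.53731522 0.20620541 0.088     ] [ 0.52075062 -0.18726816  0.088     ] br [0.53389554 0.12021705 0.08      ] st [0.52958099 0.03851874 0.16      ] sn [ 0.52579958 -0.08033327  0.08      ] 0.05164846487634084
0.1 0.3849270327768216 [0.53609879 0.20157101 0.108     ] [ 0.51990832 -0.18301537  0.108     ] br [0.53276655 0.11754893 0.1       ] st [0.52844705 0.03759683 0.18      ] sn [ 0.52485181 -0.07851221  0.1       ] 0.05037865760530403
```

The shelf top comes out at z=0.04 and the yaw at about -2.4°. The stop is about 85 mm from the brass notch, in +y. Next I shut the gripper, turn tool x onto the rail, and approach from behind (-y) at the current height.

{"api": "drive_tool", "payload": {"rows": "-0.2 -0.25 0 0.025 -1; -0.4 -0.5 0 0.05 -1; -0.6 -0.75 0 0.073 -1; -0.8 -1 0 0.073 -1; -0.8 -1 0 0.073 -1; -0.8 -1 0 0.073 -1", "grip_force": 10}}

```text
time: 0.9
tool_pos: [0.324, -0.4358, 0.2227]
ee_rot: [-0.0, -0.692, 0.722, -0.0]
ft_force: [0.0, -0.7, 0.9]
gripper_width: 0.0351
```

{"api": "drive_tool", "payload": {"rows": "-0.3 -0.15 0 0 -1; -0.65 -0.33 0 0 -1; -1 -0.5 0 0 -1; -1 -0.5 0 0 -1"}}

```text
time: 1.4
tool_pos: [0.3894, -0.3163, 0.2224]
ee_rot: [0.0, -0.693, 0.721, 0.0]
ft_force: [0.4, 0.3, -0.2]
gripper_width: 0.002
```

{"api": "drive_tool", "payload": {"rows": "-0.3 -0.15 0 0 -1; -0.65 -0.33 0 0 -1; -1 -0.5 0 0 -1; -1 -0.5 0 0 -1"}}

```text
time: 1.9
tool_pos: [0.4549, -0.2, 0.2226]
ee_rot: [0.0, -0.693, 0.721, -0.0]
ft_force: [-0.1, -1.0, 0.6]
gripper_width: 0.0005
```

{"api": "drive_tool", "payload": {"rows": "-0.3 -0.15 0 0 -1; -0.65 -0.33 0 0 -1; -1 -0.5 0 0 -1; -1 -0.5 0 0 -1;-1 -0.5 0 0 -1"}}

```text
time: 2.52
tool_pos: [0.5189, -0.0849, 0.2224]
ee_rot: [-0.0, -0.692, 0.722, -0.0]
ft_force: [0.1, -0.5, 0.4]
gripper_width: 0.0001
```

{"api": "drive_tool", "payload": {"rows": "-0.23 -0.03 0.1 0 -1; -0.46 -0.064 0.35 0 -1; -0.46 -0.064 0.6 0 -1; -0.46 -0.064 0.6 0 -1"}}

```text
time: 3.02
tool_pos: [0.5269, -0.0295, 0.1487]
ee_rot: [-0.002, -0.691, 0.722, 0.002]
ft_force: [0.3, -0.5, -0.3]
gripper_width: 0.0006
```

```bash
python3 - <<'E'
from h import *
for n in('side','top'): snap(n,n+'1')
crop('top1',220,180,420,280,4,'c3'); crop('side1',270,100,430,260,3.7,'c4'); print(get_obs()['tool_pos'])
E
```

```text
[ 0.52914293 -0.02982698  0.15099154]
```

View pics/c3.png

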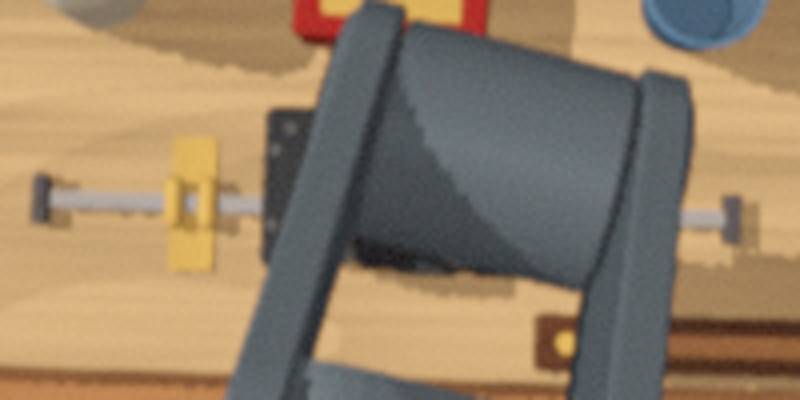

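View pics/c4.png

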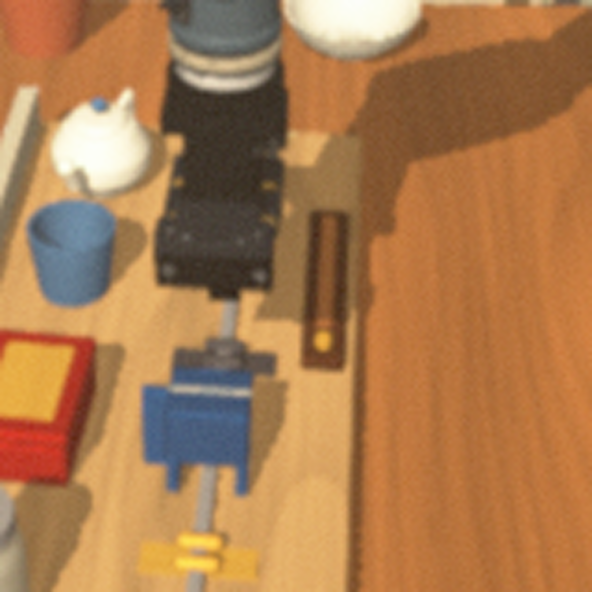

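The side view shows the hand behind the stop and in line with the rail, with the stop untouched. I'll lower it to tip z≈0.088 and approach slowly.

{"api": "drive_tool", "payload": {"rows": "0 0 0.26 0 -1; 0 0 0.52 0 -1; 0 0 0.52 0 -1; -0.06 0 0.52 0 -1; -0.12 0 0.52 0 -1; -0.16 0 0.52 0 -1; -0.2 0 0.52 0 -1; -0.2 0 0.52 0 -1"}}

```text
time: 4.12
tool_pos: [0.5298, -0.0036, 0.0883]
ee_rot: [0.0, -0.692, 0.721, -0.0]
ft_force: [-0.3, -0.1, 0.8]
gripper_width: 0.0005
```

```bash
python3 - <<'E'
from h import *
snap('side','side2'); crop('side2',270,100,430,260,3.7,'c5'); o=get_obs();print(o['tool_pos'],o['ft_force'])
E
```

```text
[ 0.52984156 -0.00387969  0.08824787] [0.35650829 0.59130085 0.16233474]
```

View pics/c5.png

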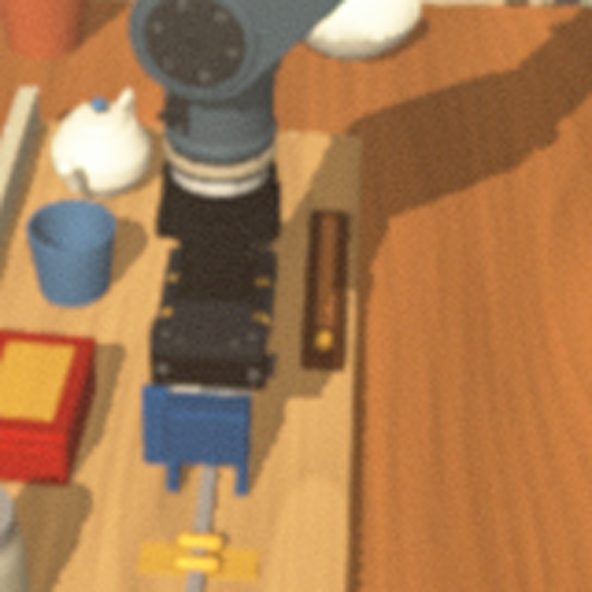

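{"api": "drive_tool", "payload": {"rows": "-0.02 0 0 0 -1; -0.04 0 0 0 -1; -0.07 0 0 0 -1; -0.1 0 0 0 -1; -0.13 0 0 0 -1; -0.16 0 0 0 -1; -0.19 0 0 0 -1; -0.22 0 0 0 -1; -0.25 0 0 0 -1; -0.28 0 0 0 -1; -0.31 0 0 0 -1; -0.34 0 0 0 -1; -0.37 0 0 0 -1; -0.4 0 0 0 -1; -0.42 0 0 0 -1; -0.44 0 0 0 -1; -0.45 0 0 0 -1; -0.45 0 0 0 -1"}}

```text
time: 6.42
tool_pos: [0.5321, 0.05, 0.0882]
ee_rot: [0.0, -0.692, 0.722, 0.0]
ft_force: [0.7, -0.1, 0.7]
gripper_width: 0.0004
```

```bash
python3 - <<'E'
from h import *
snap('side','side3'); crop('side3',270,100,430,260,3.7,'c6'); o=get_obs();print(o['tool_pos'],o['ft_force'])
snap('top','top3'); crop('top3',220,180,420,280,4,'c7')
E
```

```text
[0.532057   0.04994752 0.08817793] [ 0.68137927  0.05076499 -0.00493918]
```

View pics/c6.png

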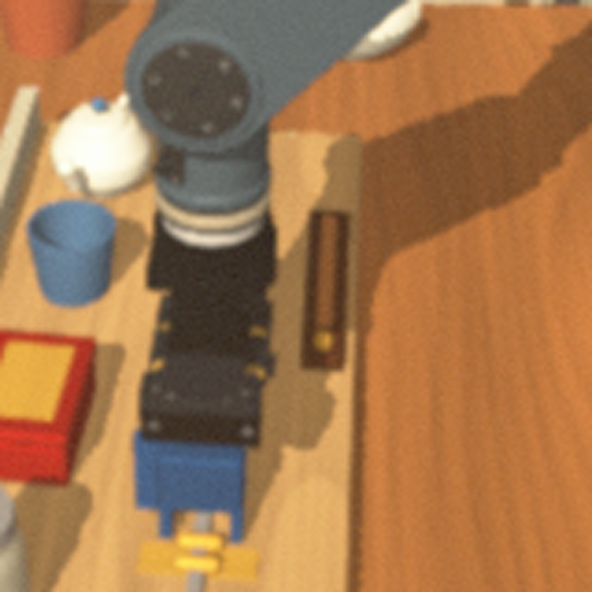

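View pics/c7.png

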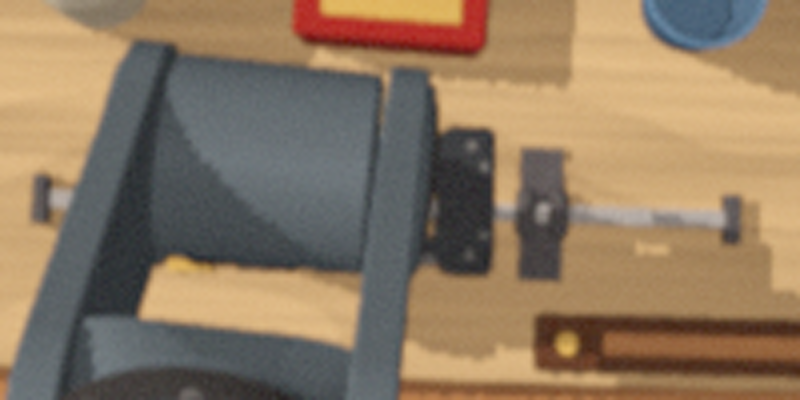

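```bash
python3 - <<'E'
from h import *
s=dict(np.load('pics/side3.npz'))
P=lambda x,y:(270+x/3.7,100+y/3.7)
for q in((250,466),(243,513),(243,490),(236,538)): print(q,atz(s,*P(*q),.072))
E
python3 - <<'E'
from h import *
crop('side2',300,195,345,245,12,'e1');crop('side3',300,195,345,265,8,'e2')
E
```

```text
(250, 466) [0.50435544 0.0664604  0.072     ]
(243, 513) [0.50777844 0.1117139  0.072     ]
(243, 490) [0.50843942 0.09003587 0.072     ]
(236, 538) [0.51165717 0.1347897  0.072     ]
```

View pics/e2.png

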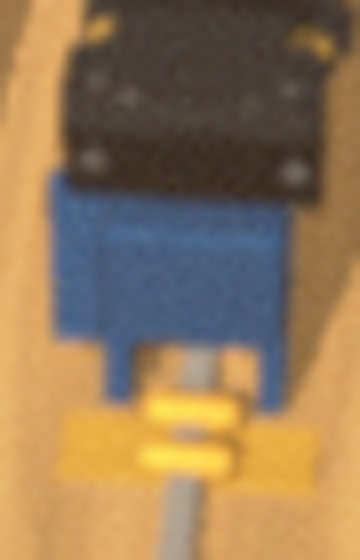

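The stop's front face has moved about 45 mm, which puts its centre at y≈0.086, about 40 mm short of the brass notch. The TCP trails the stop's centre by about 36 mm. I continue slowly, watching the force.

{"api": "drive_tool", "payload": {"rows": "-0.02 0 0 0 -1; -0.04 0 0 0 -1; -0.06 0 0 0 -1; -0.08 0 0 0 -1; -0.1 0 0 0 -1; -0.12 0 0 0 -1; -0.14 0 0 0 -1; -0.16 0 0 0 -1; -0.18 0 0 0 -1; -0.2 0 0 0 -1; -0.2 0 0 0 -1"}}

```text
time: 7.9
tool_pos: [0.5331, 0.0732, 0.0882]
ee_rot: [-0.0, -0.692, 0.722, -0.0]
ft_force: [-0.4, -5.9, -0.0]
gripper_width: 0.0005
```

{"api": "drive_tool", "payload": {"rows": "-0.01 0 0 0 -1; -0.02 0 0 0 -1; -0.02 0 0 0 -1"}}

```text
time: 8.28
tool_pos: [0.5332, 0.0764, 0.0882]
ee_rot: [0.0, -0.692, 0.722, 0.0]
ft_force: [0.2, -3.0, 0.0]
gripper_width: 0.0006
```

{"api": "drive_tool", "payload": {"rows": "-0.01 0 0 0 -1; -0.02 0 0 0 -1; -0.02 0 0 0 -1"}}

```text
time: 8.65
tool_pos: [0.5333, 0.0791, 0.0882]
ee_rot: [0.0, -0.692, 0.722, 0.0]
ft_force: [-0.4, -0.7, 0.1]
gripper_width: 0.0006
```

```bash
python3 - <<'E'
from h import *
snap('side','side4'); crop('side4',300,195,345,265,8,'e4'); o=get_obs();print(o['tool_pos'],o['ft_force'])
E
```

```text
[0.53332658 0.07907209 0.08815101] [ 0.35854821  0.16276373 -0.29628772]
```

View pics/e4.png

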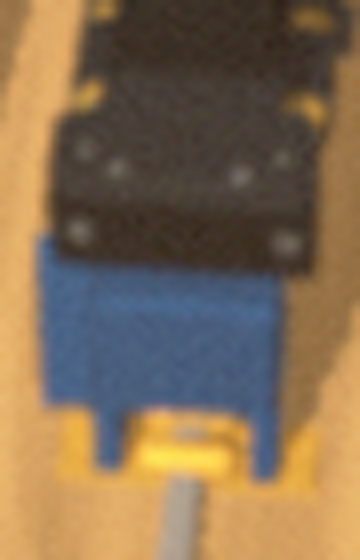

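```bash
python3 - <<'E'
from h import *
s=dict(np.load('pics/side3.npz'))
P=lambda x,y:(300+x/8,195+y/8)
for q in((285,347),(276,411)): print(q,atz(s,*P(*q),.072))
for q in((282,410),(274,475)): print(q,atz(s,*P(*q),.042))
E
```

```text
(285, 347) [0.50793174 0.11077965 0.072     ]
(276, 411) [0.50982043 0.13791733 0.072     ]
(282, 410) [0.50849952 0.10892006 0.042     ]
(274, 475) [0.51010193 0.13646917 0.042     ]
```

The stop has moved about as far as the hand, so it hasn't clearly jumped. The force has fallen to about zero, so it is past the crest. I advance a little more.

{"api": "drive_tool", "payload": {"rows": "-0.01 0 0 0 -1; -0.02 0 0 0 -1; -0.02 0 0 0 -1"}}

```text
time: 9.07
tool_pos: [0.5333, 0.0813, 0.0881]
ee_rot: [0.0, -0.692, 0.722, 0.0]
ft_force: [0.7, -0.3, 0.1]
gripper_width: 0.0006
```

```bash
python3 - <<'E'
from h import *
snap('side','side5'); crop('side5',300,195,345,265,8,'e5'); o=get_obs();print(o['tool_pos'],o['ft_force'])
E
```

```text
[0.53324635 0.08127085 0.08809185] [-0.15827737  0.53535405  0.23844603]
```

View pics/e5.png

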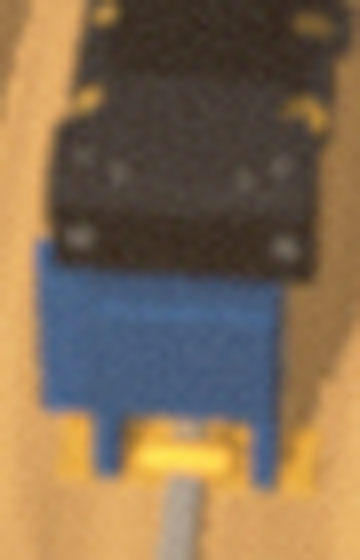

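View pics/e1.png

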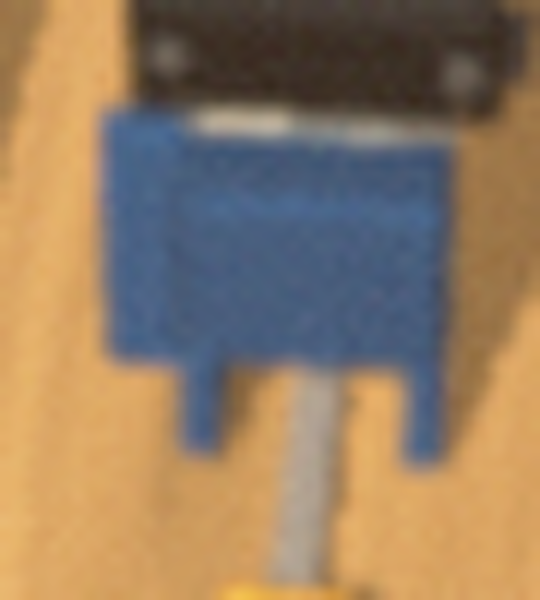

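```bash
python3 - <<'E'
from h import *
s=dict(np.load('pics/side3.npz'))
A=lambda x,y:(300+x/12,195+y/12)
P=lambda x,y:(300+x/8,195+y/8)
for z in(.045,.052): 
  for n,q in(('init',A(424,463)),('s3',P(272,410)),('s4',P(264,477)),('s5',P(264,487))): print(z,n,atz(s,*q,z))
for n,q in(('init',A(200,455)),('s3',P(119,401)),('s4',P(108,468)),('s5',P(108,475))): print('L',n,atz(s,*q,.05))
# column edge profile: blue->not-blue along right skirt
for f in('side2','side3','side4','side5'):
  i=cv2.imread(f'pics/{f}.png').astype(int)
  m=(i[:,:,0]-i[:,:,2]>25)&(i[:,:,0]>60); m[:, :300]=0;m[:,345:]=0;m[:195]=0;m[270:]=0
  ys,xs=np.nonzero(m);k=ys.max();print(f,k,xs[ys==k], [(r,i[r,332:338,0].tolist(),i[r,332:338,2].tolist()) for r in range(k-1,k+3)] if 0 else '')
# predicted pixel of where brass center is
p=np.array([.5362,.1256,.04]);print(proj(s,p),proj(s,p+[0,.013,0]))
E
```

```text
0.045 init [0.50963475 0.06700985 0.045     ]
0.045 s3 [0.51157281 0.11193088 0.045     ]
0.045 s4 [0.5130818  0.14020129 0.045     ]
0.045 s5 [0.51293762 0.14430794 0.045     ]
0.052 init [0.50951354 0.07404421 0.052     ]
0.052 s3 [0.51143484 0.11857701 0.052     ]
0.052 s4 [0.51293079 0.14660311 0.052     ]
0.052 s5 [0.51278786 0.15067427 0.052     ]
L init [0.5574958  0.07205185 0.05      ]
L s3 [0.5592359 0.1153033 0.05     ]
L s4 [0.56072934 0.14357602 0.05      ]
L s5 [0.56053152 0.14644827 0.05      ]
side2 232 [334 335] 
side3 245 [333 334] 
side4 253 [332 333] 
side5 254 [332 333] 
(np.float64(323.8958423981404), np.float64(251.26990203117603)) (np.float64(323.62817596308645), np.float64(255.15648281693305))
```

{"api": "drive_tool", "payload": {"rows": "-0.01 0 0 0 -1; -0.02 0 0 0 -1; -0.02 0 0 0 -1"}}

```text
time: 9.5
tool_pos: [0.5335, 0.0835, 0.0881]
ee_rot: [0.0, -0.692, 0.722, 0.0]
ft_force: [0.9, 0.1, 0.7]
gripper_width: 0.0006
```

```bash
python3 - <<'E'
from h import *
snap('side','side6'); crop('side6',300,195,345,265,8,'e6'); o=get_obs();print(o['tool_pos'],o['ft_force'])
E
```

```text
[0.53347459 0.08345987 0.08815712] [ 0.59132803 -0.55241875  0.09745905]
```

View pics/e6.png

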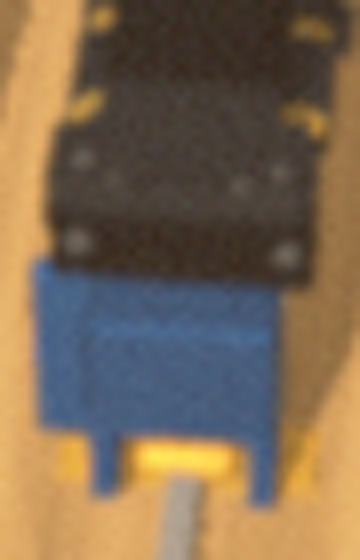

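The stop jumped about 7 mm while the hand moved only 2 mm, and the force is near zero, so it has dropped into the notch. I back off, lift and go clear.

{"api": "drive_tool", "payload": {"rows": "0.1 0 0 0 -1; 0.2 0 0 0 -1; 0.35 0 0 0 -1; 0.4 0 -0.3 0 -1; 0.4 0 -0.7 0 -1; 0.4 0 -1 0 -1; 0.6 0.3 -1 0 -1; 0.9 0.6 -1 0 -1; 1 1 -1 0 -1; 1 1 -1 0 -1; 1 1 -1 0 -1"}}

```text
time: 10.92
tool_pos: [0.4095, -0.0325, 0.2086]
ee_rot: [0.001, -0.692, 0.722, -0.001]
ft_force: [0.8, 0.3, -0.9]
gripper_width: 0.0003
```

{"api": "drive_tool", "payload": {"rows": "0.3 0 0 0 -1; 0.65 0 0 0 -1; 1 0 0 0 -1; 1 0 0 0 -1; 1 0 0 0 -1"}}

```text
time: 11.55
tool_pos: [0.4041, -0.1514, 0.208]
ee_rot: [0.0, -0.692, 0.722, 0.0]
ft_force: [-0.3, 1.3, 0.2]
gripper_width: 0.0009
```

{"api": "drive_tool", "payload": {"rows": "0.3 0 0 0 -1; 0.65 0 0 0 -1; 1 0 0 0 -1; 1 0 0 0 -1; 1 0 0 0 -1"}}

```text
time: 12.18
tool_pos: [0.3984, -0.2696, 0.2078]
ee_rot: [0.0, -0.693, 0.721, 0.001]
ft_force: [0.1, 0.1, -0.2]
gripper_width: 0.0006
```

```bash
python3 - <<'E'
from h import *
for n in('side','top'): snap(n,n+'7')
crop('top7',220,190,420,290,4,'c8'); crop('side7',270,150,380,290,4,'c9'); o=get_obs();print(o['tool_pos'],o['time'])
E
```

```text
[ 0.39840686 -0.26930219  0.20795508] 12.275
```

View pics/c8.png

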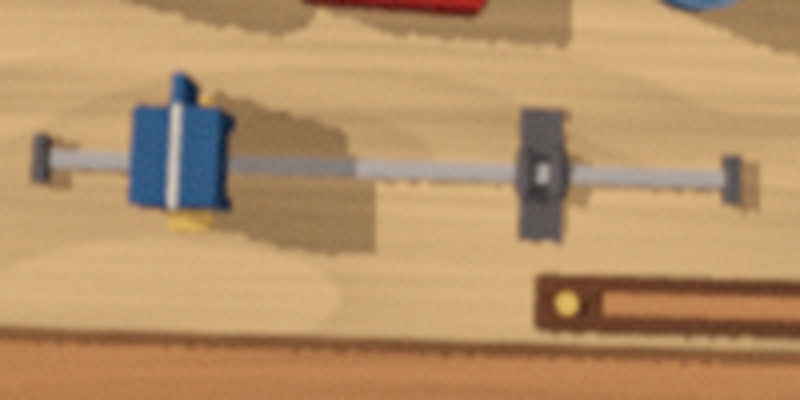

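View pics/top7.png

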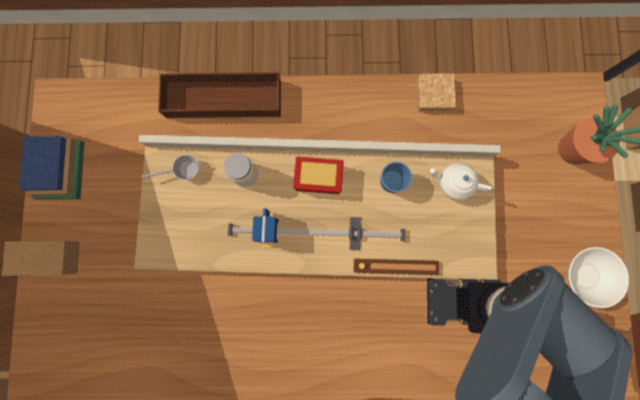

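View pics/c9.png

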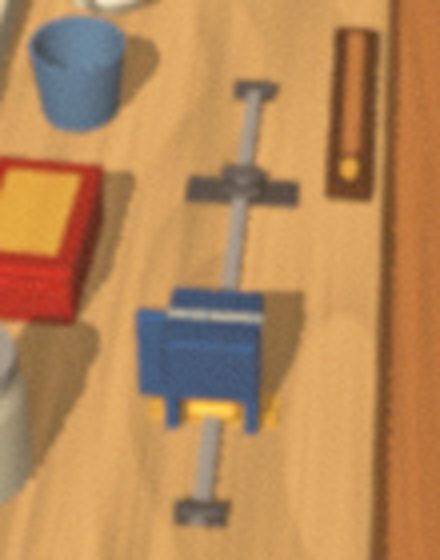

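```bash
python3 - <<'E'
from h import *
d=dict(np.load('pics/top7.npz'))
print(atz(d,220+175/4,190+157/4,.12), atz(d,220+193/4,190+164/4,.04))
a=cv2.imread('pics/top0.png');b=cv2.imread('pics/top7.png')
m=cv2.blur(cv2.absdiff(a,b),(5,5)).max(2)>30
n,_,st,_=cv2.connectedComponentsWithStats(m.astype(np.uint8));print(st[1:])
from plant import close_job; 
E
```

```text
[0.53558683 0.12477214 0.12      ] [0.53615352 0.12555329 0.04      ]
[[  251   207    99    47  3098]
 [  386   265   254   135 21373]
 [  253   374   129    26  2133]]
```

The white line is at y=0.1248 and the notch centre at 0.1256, so they agree within 1 mm. Only the stop and the arm with its shadow differ from the first picture. I'm handing in.

```bash
python3 -c "
from plant import close_job; print(close_job())"
```

```text
the job is handed in; nothing more can be done
None
```

The blue stop is in the brass notch, and the job was handed in at about 12.3 s, with the hand well clear of the shelf items.

- **The push:** I pushed with the back of the shut fingers, toward +y, without pinching. The push read about 6 N near the rib crest. It then fell to about zero, and the stop jumped about 7 mm while the hand moved 2 mm.
- **Last check of the stop:** with the hand away, the top view puts the stop's white line at y = 0.1248 m and the notch centre at 0.1256 m. That 0.8 mm gap is within the calibration error.
- **Everything else:** comparing the top view before and after shows changes only around the stop and around the arm and its shadow. The arm's change region overlaps the right half of the incense holder, but its stud and left end sit at the same pixels as before.
- **Disagreement along the way:** during the push, two estimates of the stop's position differed by a few millimetres: one from the side camera, one from the nominal finger thickness. I therefore finished in steps of about 2.4 mm, checking force and picture until the jump was visible.

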